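# Snap the grease gun onto the tilted nipple and hold the stroke

### The job

Take the grease gun out of its wooden holder and press its coupler squarely onto the tilted grease nipple of the bench spindle until it snaps fully home, then push the barrel on along the nipple's axis so that its spring-loaded pump stroke is nearly all the way in. Finish like that, still gripping the gun and holding the stroke in against its spring; do not let go. Leave the spray can, tape roll, plywood cut-out and wrench where they are.

Things in the scene. Friction and masses are not known exactly. Their poses are not given: they have to be found in the camera images.
- gun_grip (a point): Centre of the grease gun's plain steel barrel, on its axis; z up the gun, away from the nozzle. It is round and stands nozzle down in the holder. Barrel 30 mm in diameter, reaching 42 mm above and below this point; its lowest 8 mm are a collar 48 mm across that rests on the holder. Below, a 14 mm tube ends in a dark bell-shaped coupler, 25 mm across, 34 mm at its mouth. About 0.35 kg.
- mouth (a point): Centre of the coupler's open mouth, on the gun's axis, 104 mm below gun_grip with the pump out (less joint nozzle); z up the gun. A funnel narrows from 28 to 19 mm in the first 6 mm; four sprung balls snap behind the nipple's head at about 5 to 10 N (more if off-centre); the bore is 22 mm deep to its stop, which the nipple's tip meets when home.
- nozzle (a joint): Pump stroke of the gun in m: 0 with the nozzle tube fully out of the barrel, 0.016 with the barrel pushed fully down over it. The spring needs 11 N to start, 15.8 N at 0.012 and 17.4 N at 0.016, so the coupler snaps on before the pump moves. It springs back when the push ends.
- nipple_tip (a point): Tip of the brass grease nipple; z points out along its axis, which leans 22 degrees from vertical towards the spindle's front (its -x). Cone-shaped head: 8 mm across at the tip, 16 mm across 9 mm below, then a 10 mm neck; a dark base 19 mm across begins 27 mm below the tip. Home, the coupler's mouth is 22 mm below the tip.
- spindle: Grey bench spindle, fixed: base plate 140 by 190 mm, two round bearing housings 64 mm across at y = -60 and +60 mm, a shaft along y 62 mm up, a belt pulley 88 mm across between. Origin: centre of its underside, front to -x. Only the housing at +y has the nipple; its tip is at (-24, 60, 122) mm.
- holder: Fixed block of light wood, 80 by 80 by 72 mm high, with a 41 mm through hole from above in its middle, in which the gun stands. Origin: centre of its underside, z up.
- spray_can: Bystander: spray can 66 mm in diameter, 190 mm tall, standing. Origin: centre of its underside.
- tape_roll: Bystander: roll of paper tape lying flat, 90 mm in diameter, 25 mm high. Origin: centre of its underside.
- ply_tree: Bystander: flat plywood cut-out of a tree, about 130 by 85 by 9 mm. Origin: centre of its underside.
- wrench: Bystander: steel wrench lying flat. Origin: centre of its underside.
Mind the look-alikes: they are no part of the job. What is shaped like the part that bears gun_grip but blue or purple is not meant.

How it is judged:
By the outcome, as a careful person would: the job done as asked, in the order asked, and still so for the second after the job is handed in, while the arm keeps its last pose, push and grip.
It also fails if it takes over 46 s, if anything falls off the work surface, if the arm or the gripper's body presses on something with over 40 N, if the wrist force passes 120 N, or if a joint passes its speed limit or range.

### The arm

A 6-joint arm with a two-finger parallel gripper is mounted at the origin on the work surface. World frame = base frame: x ahead of the robot, y to its left, z up, the work surface at z = 0. Lengths are in m, angles in rad, forces in N, time in s.
With the tool pointing down it reaches from about 0.25 to 0.725 m from the base axis. Payload 4 kg.
Tool frame: the origin (TCP) lies between the finger pads; the fingertips stand 17 mm ahead of it and the grasp point (between the pads) lies 2 mm behind it; x points along the fingers, z is the direction in which the jaws open and shut, and the axes are right-handed (so a half turn about x gives the same grasp; the last joint's range is limited). The gripper opens to 85 mm and grips with 20 to 120 N. Pads are 22 mm wide; open, the fingers measure 114 mm over their backs; the gripper's body (76 mm by 85 mm) begins 54 mm behind the grasp point. The pads swing forward as they close: fully open they stand 13 mm farther back than shut.
Start: joints at [-1.147, 0.241, 0.005, 1.335, 0, 1.571], TCP at [0.206, -0.456, 0.248] pointing down, gripper open.
Joint ranges: [-2.72, 2.72], [-1.05, 1.87], [-1.09, 1.28], [-1.99, 2.15], [-1.42, 1.44], [-3.14, 3.14]. Speed limits (rad/s): [2.79, 2.79, 3.14, 3.14, 3.14, 3.14].

### API

Orientations are given as [roll, pitch, yaw] about the fixed x, y, z axes, in that order (R = Rz(yaw) Ry(pitch) Rx(roll)).
In Python, from cell import ctrl, get_image gives the robot as it stands.
- The arm moves only by the tool servo_tool, never from a script. Its argument "steps" is a list that holds one entry, the list of rows, each a list of 6 numbers: the shift along the tool's x, y, z in m, then the turn, a rotation vector about the tool's x, y, z in rad. A call has 1 to 12 rows; each row is the pose to reach, as a shift and turn from the pose measured when the call began, along the tool's axes at that moment; what a row does not reach only later rows make up. A row lasts 1/12 s, in which the tool goes at most 41.7 mm and 7.16 degrees, less where a joint would pass 70% of its speed; a pose out of reach is approached as far as the arm can. A call with a gripper value outside its range is refused whole. "hand" is the opening, from 0 (shut) to 1 (fully open), set as the call begins (left out, the last holds). The fingers move at their own pace and stop on an object; "force" is the grip in N (left out, the last holds). Time passes only in rows, so rows that repeat a pose let the fingers close. It gives the time, the measured TCP pose, the force and the opening at its end, in the units of the state.
- ctrl.read_state(): the state, without advancing time (a new reading comes with each control period).
- get_image(name): name is "scene" or "top"; returns a dict with "color" (480x640x3 uint8, red, green, blue), "range_z" (480x640 float32, m along the optical axis (not along the pixel's ray), 0 where there is no reading), "fx", "fy", "cx", "cy" (pixels), "rvec" (rotation vector, rad) and "tvec" (3), from world to camera coordinates, as OpenCV has them. Camera axes: x right, y down, z forward; pixel columns grow to the right and rows downward; lengths in m; the calibration is good to about 2 mm. A picture is of the moment at which its call begins.
- ctrl.job_done(): hands the job in, once; it reports no verdict.
The state is a dict: "t": time; "joints": joint angles; "joint_vel": joint speeds; "effort": joint torques, N m; "tool_pos": TCP position; "orientation": TCP orientation; "force": force on the tool from outside, world axes, zero at the start; "wrist_torque": the same for the moment, N m; "width": finger opening in m.
Only numpy, scipy, OpenCV 4.12 (cv2) and the standard library are available. Lean on these libraries where they do the work, as an engineer would, in place of code of your own. Each camera call takes 0.05 s, during which the arm holds its last target.

## Working session

There is one attempt and no reset: what is moved stays moved. The work goes in short steps, Python scripts to look and compute and a tool call to move; the robot and the scene stay as the last step left them, time stands still between calls to the robot, and variables do not carry over. Pictures are saved under pics/ and viewed, and the job is handed in when it is done.

Besides the shell and the picture viewer there is one more tool, called by a JSON object that holds its "name" and its "arguments", one argument or row to a line. servo_tool: Moves the arm, as the interface text tells. Its arguments: {"type":"object","properties":{"steps":{"type":"array","items":{"type":"array","items":{"type":"array","items":{"type":"number"}}}},"hand":{"type":"number"},"force":{"type":"number"}},"required":["steps"]}

```bash
mkdir -p pics; ls; python3 - <<'E'
from cell import ctrl,get_image
import cv2,numpy as np
print(ctrl.read_state())
for n in("scene","top"):
    d=get_image(n); cv2.imwrite(f"pics/{n}0.png",d["color"][:,:,::-1]); np.savez(f"pics/{n}0.npz",**d)
    print(n,d["fx"],d["fy"],d["cx"],d["cy"],d["rvec"],d["tvec"])
E
```

```text
pics
{'t': 0.0, 'joints': array([-1.14701554e+00,  2.41424156e-01,  3.72389892e-03,  1.33519462e+00,
       -1.26383299e-05,  1.57084473e+00]), 'joint_vel': array([ 0.00180917, -0.00128193,  0.00034645, -0.000295  , -0.0003643 ,
       -0.00318964]), 'effort': array([ 1.60889682e-03, -3.72312176e+01,  2.52411675e+01,  1.69993518e-02,
        2.18350037e-04, -1.01863872e-06]), 'tool_pos': array([ 0.20535695, -0.45522962,  0.24740721]), 'orientation': array([-3.13552193,  1.56869774,  2.00059945]), 'force': array([0.01033732, 0.06775992, 0.09000408]), 'wrist_torque': array([-0.02290484,  0.00776759,  0.05436583]), 'width': 0.08553849216867418}
scene 438.9338431977453 438.9338431977453 314.7935062761167 231.6672004509308 [ 2.54599159  0.58869062 -0.18323507] [-0.54796903 -0.15309734  1.2665437 ]
top 454.15782006447404 454.15782006447404 309.5892738124504 235.7936451295492 [ 2.14343752 -2.15727912  0.12853807] [0.0222458  0.61095404 0.99039708]
```

View pics/scene0.png

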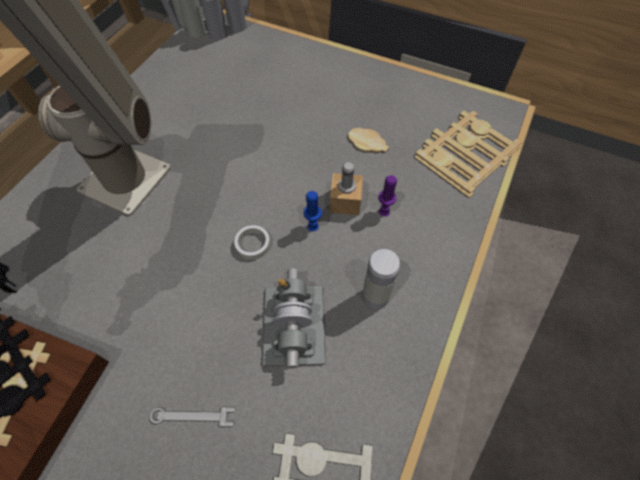

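View pics/top0.png

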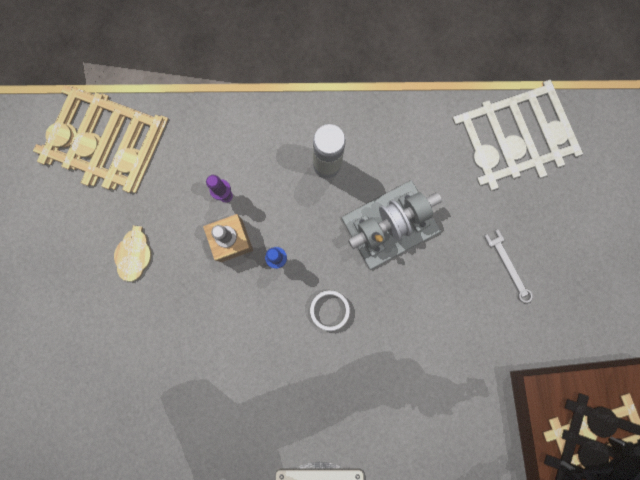

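The scene view shows the steel gun in the holder near (348,175) with blue and purple look-alikes beside it, and the nipple near (284,283). In the top view the gun is at (224,236) and the nipple at (379,237). Next I'll enlarge both and measure.

```bash
cat > h.py <<'E'
import numpy as np,cv2
from scipy.spatial.transform import Rotation as R
def cam(d):
    K=np.array([[d["fx"],0,d["cx"]],[0,d["fy"],d["cy"]],[0,0,1]],float)
    return K,R.from_rotvec(np.ravel(d["rvec"])).as_matrix(),np.ravel(d["tvec"])
def cloud(d):
    K,r,t=cam(d); z=np.asarray(d["range_z"],float)
    v,u=np.mgrid[:z.shape[0],:z.shape[1]]
    p=np.stack([(u-K[0,2])/K[0,0]*z,(v-K[1,2])/K[1,1]*z,z],-1)
    w=(p-t)@r; w[z<=0]=np.nan
    return w
def proj(d,P):
    K,r,t=cam(d); c=np.asarray(P)@r.T+t; q=c@K.T; return q[...,:2]/q[...,2:]
def tri(d1,u1,d2,u2):
    Ps=[]
    for d in(d1,d2):
        K,r,t=cam(d); Ps.append(K@np.c_[r,t])
    X=cv2.triangulatePoints(Ps[0],Ps[1],np.array(u1,float).reshape(2,1),np.array(u2,float).reshape(2,1)); return (X[:3]/X[3]).ravel()
def crop(d,u0,v0,w,h,s,fn):
    c=d["color"][v0:v0+h,u0:u0+w,::-1]; cv2.imwrite(fn,cv2.resize(c,None,fx=s,fy=s,interpolation=cv2.INTER_CUBIC))
E
python3 - <<'E'
from h import *
s=dict(np.load("pics/scene0.npz"));t=dict(np.load("pics/top0.npz"))
crop(s,300,140,100,90,8,"pics/a1.png");crop(s,250,255,100,75,8,"pics/a2.png")
crop(t,180,195,100,75,8,"pics/a3.png");crop(t,335,180,112,84,7,"pics/a4.png")
for n,d in(("s",s),("t",t)):
    w=cloud(d); print(n,[np.round(np.nanmedian(w[v-1:v+2,u-1:u+2].reshape(-1,3),0),4) for u,v in ([(348,165),(250,300),(350,205)] if n=="s" else [(218,231),(379,237),(300,400)])])
    # plane cloud z check for table
    print(np.nanpercentile(w[...,2],[5,25,50,75]))
E
```

```text
s [array([0.6048, 0.2029, 0.1558]), array([ 5.165e-01, -1.644e-01,  2.000e-04]), array([0.6318, 0.1691, 0.0433])]
[-7.52206685e-01 -3.93631635e-01 -6.64584776e-04  1.94316012e-03]
t [array([0.6074, 0.2019, 0.1545]), array([ 0.597 , -0.127 ,  0.1203]), array([ 0.2432,  0.0424, -0.0016])]
[-7.52693109e-01 -3.72618331e-03 -1.46757564e-03  5.49196843e-04]
```

View pics/a1.png

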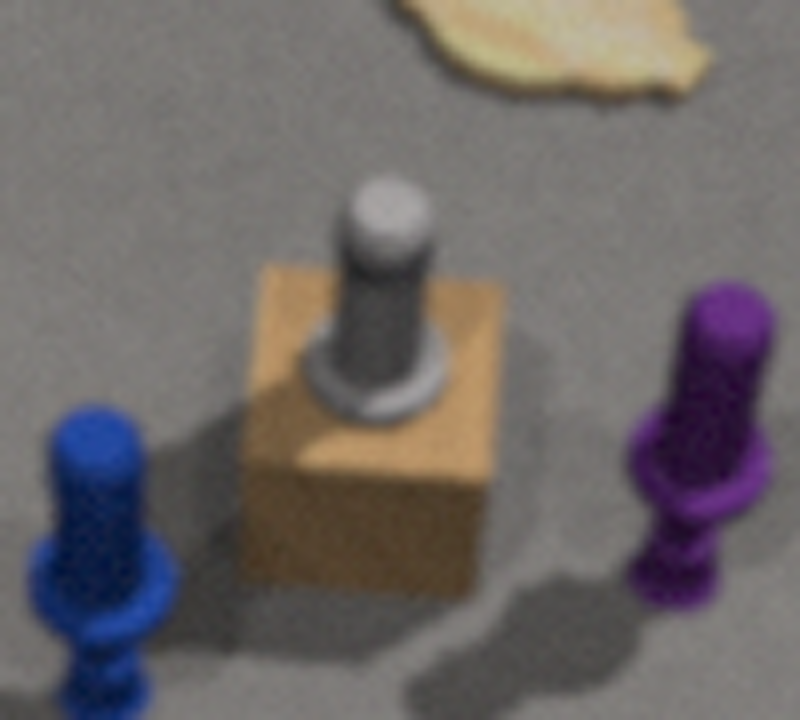

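View pics/a2.png

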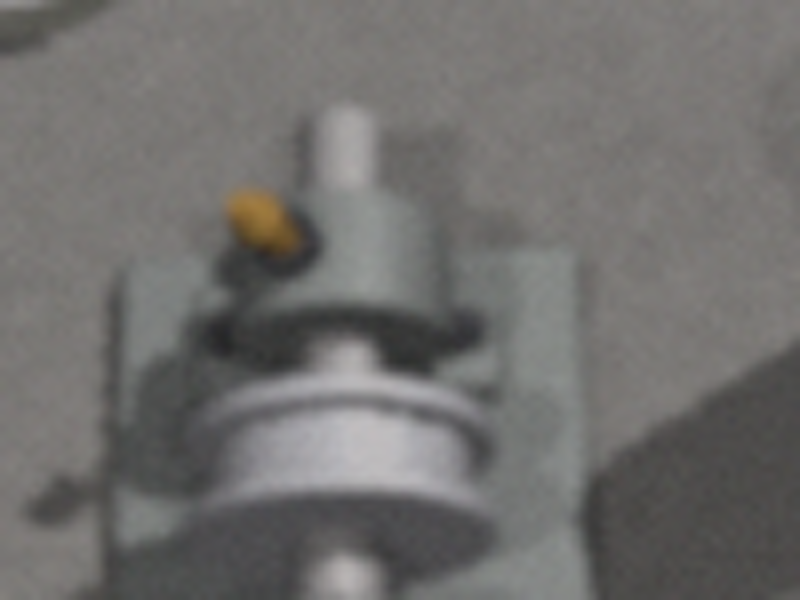

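View pics/a3.png

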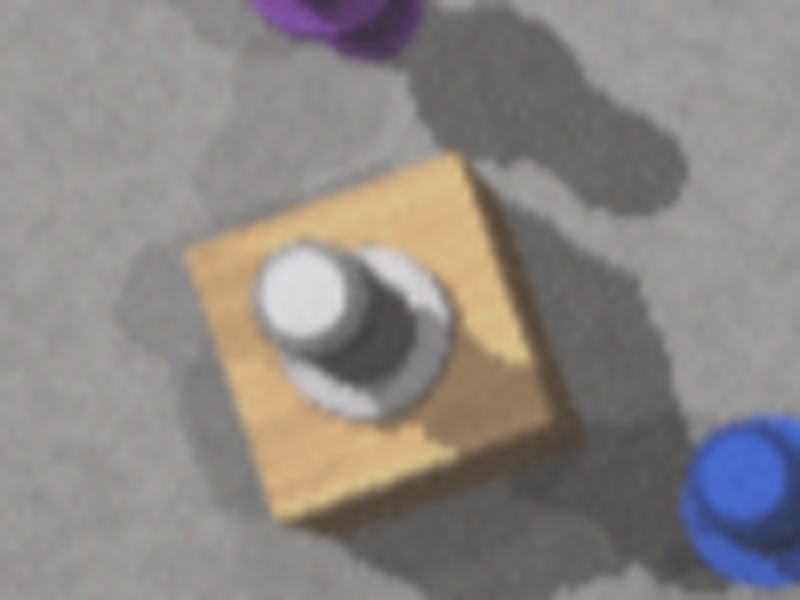

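View pics/a4.png

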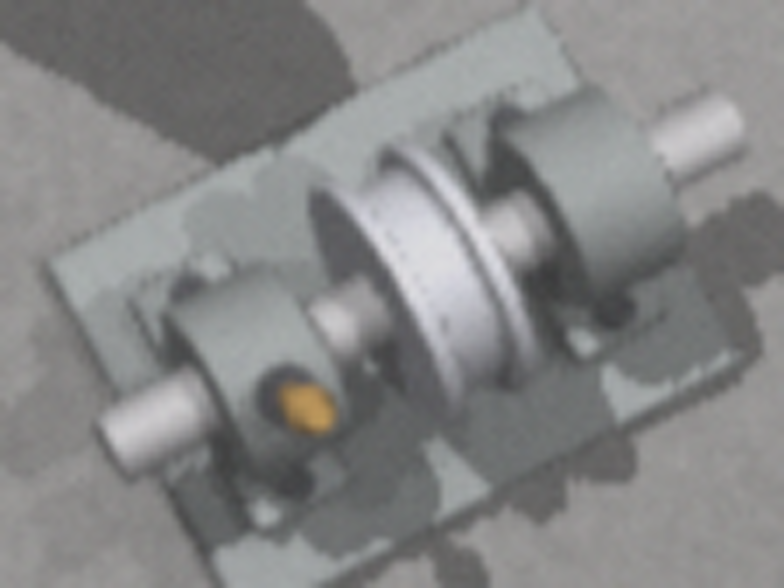

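```bash
python3 - <<'E'
from h import *
s=dict(np.load("pics/scene0.npz"));t=dict(np.load("pics/top0.npz"))
for n,d in(("s",s),("t",t)):
    w=cloud(d); x,y,z=w[...,0],w[...,1],w[...,2]
    m=(x>.48)&(x<.8)&(y>-.33)&(y<-.05)&(z>.007)&(z<.13)
    P=w[m]; print(n,len(P),np.histogram(P[:,2],bins=np.arange(0,.13,.01)))
    pl=P[(P[:,2]<.022)]; print("plate",cv2.minAreaRect(pl[:,:2].astype(np.float32)))
    print("all",cv2.minAreaRect(P[:,:2].astype(np.float32)))
    # gun top
    g=w[(abs(x-.606)<.04)&(abs(y-.202)<.04)&(z>.145)]; print("guntop",len(g),g.mean(0),g[:,2].max(),cv2.minEnclosingCircle(g[:,:2].astype(np.float32)))
    # orange
    hsv=cv2.cvtColor(d["color"],cv2.COLOR_RGB2HSV); o=(hsv[...,0]>10)&(hsv[...,0]<28)&(hsv[...,1]>120)&m
    print("orange",o.sum(),np.c_[np.argwhere(o)[:,::-1],np.round(w[o]*1000)].tolist())
    for p in [(.606,.202,.155)]:print(proj(d,p))
# triangulate tip, gun top, collar
f=lambda x,y,k,u,v:((x+.5)/k-.5+u,(y+.5)/k-.5+v)
print("tip",tri(s,f(238,205,8,250,255),t,f(320,417,7,335,180)))
print("guntop",tri(s,f(391,208,8,300,140),t,f(305,291,8,180,195)))
E
```

```text
s 5345 (array([ 261, 1930,  355,  133,   92,  134,  266,  657,  498,  718,  204,
         46]), array([0.  , 0.01, 0.02, 0.03, 0.04, 0.05, 0.06, 0.07, 0.08, 0.09, 0.1 ,
       0.11, 0.12]))
plate ((0.6404270529747009, -0.16916081309318542), (0.237552210688591, 0.31872886419296265), 89.97823333740234)
all ((0.6406459808349609, -0.16902953386306763), (0.3188106119632721, 0.2377677857875824), 0.06412391364574432)
guntop 108 [0.60612696 0.1972846  0.1537102 ] 0.15918866702439824 ((0.6053345203399658, 0.19934529066085815), 0.014667654410004616)
orange 37 [[279.0, 280.0, 591.0, -132.0, 123.0], [280.0, 280.0, 592.0, -130.0, 121.0], [281.0, 280.0, 594.0, -129.0, 121.0], [282.0, 280.0, 597.0, -128.0, 122.0], [283.0, 280.0, 598.0, -126.0, 119.0], [279.0, 281.0, 592.0, -133.0, 121.0], [280.0, 281.0, 594.0, -133.0, 124.0], [281.0, 281.0, 596.0, -132.0, 123.0], [282.0, 281.0, 598.0, -131.0, 122.0], [283.0, 281.0, 598.0, -127.0, 116.0], [284.0, 281.0, 600.0, -127.0, 118.0], [279.0, 282.0, 594.0, -137.0, 125.0], [280.0, 282.0, 595.0, -135.0, 124.0], [281.0, 282.0, 597.0, -134.0, 123.0], [282.0, 282
[... 1696 characters left out ...]
0, -123.0, 118.0], [378.0, 237.0, 597.0, -125.0, 120.0], [379.0, 237.0, 597.0, -127.0, 121.0], [380.0, 237.0, 597.0, -129.0, 121.0], [377.0, 238.0, 595.0, -123.0, 120.0], [378.0, 238.0, 595.0, -125.0, 119.0], [379.0, 238.0, 595.0, -127.0, 121.0], [380.0, 238.0, 595.0, -129.0, 120.0], [381.0, 238.0, 595.0, -131.0, 121.0], [378.0, 239.0, 593.0, -125.0, 117.0], [379.0, 239.0, 593.0, -127.0, 120.0], [380.0, 239.0, 593.0, -129.0, 118.0], [381.0, 239.0, 593.0, -131.0, 121.0], [379.0, 240.0, 591.0, -127.0, 119.0], [380.0, 240.0, 591.0, -129.0, 121.0], [381.0, 240.0, 591.0, -131.0, 120.0]]
[218.01251678 231.57899203]
tip [ 0.59177521 -0.13020622  0.1205349 ]
guntop [0.60685109 0.20230592 0.15522202]
```

```bash
python3 - <<'E'
from h import *
s=dict(np.load("pics/scene0.npz"));t=dict(np.load("pics/top0.npz"))
for n,d in(("s",s),("t",t)):
    w=cloud(d); x,y,z=w[...,0],w[...,1],w[...,2]
    m=((z>.008)&(z<.115)).astype(np.uint8); m=cv2.morphologyEx(m,cv2.MORPH_OPEN,np.ones((3,3)))
    k,l=cv2.connectedComponents(m)
    lab=l[300,290] if n=="s" else l[220,390]
    q=(l==lab); P=w[q]; print(n,q.sum(),P.min(0),P.max(0))
    pl=P[(P[:,2]<.02)]; r=cv2.minAreaRect(pl[:,:2].astype(np.float32)); print("plate",r,np.median(pl[:,2]))
    print(np.round(cv2.boxPoints(r),4).tolist())
f=lambda x,y,k,u,v:((x+.5)/k-.5+u,(y+.5)/k-.5+v)
# shaft near end top; plate corners from rays at z=.012
def ray(d,uv,zz):
    K,r,tt=cam(d); c=-r.T@tt; v=r.T@np.linalg.inv(K)@np.array([*uv,1.]); return c+v*(zz-c[2])/v[2]
for zz in(.012,):
  for p in [(50,262),(535,8),(750,345)]: print("t",ray(t,f(*p,7,335,180),zz))
  for p in [(122,262),(578,250)]: print("s",ray(s,f(*p,8,250,255),zz))
crop(t,330,170,130,110,6,"pics/b1.png");crop(s,250,260,90,120,5,"pics/b2.png")
E
```

```text
s 4928 [ 0.5361405  -0.28793105  0.00802797] [ 0.74287721 -0.06048612  0.110564  ]
plate ((0.6404891610145569, -0.17334634065628052), (0.13991445302963257, 0.19008205831050873), 27.805696487426758) 0.012201985795453146
[[0.5343000292778015, -0.12189999967813492], [0.6229000091552734, -0.28999999165534973], [0.7466999888420105, -0.2248000055551529], [0.6579999923706055, -0.05660000070929527]]
t 4607 [ 0.54088635 -0.2835159   0.0080011 ] [ 0.73965435 -0.05749316  0.11496216]
plate ((0.6423815488815308, -0.17063182592391968), (0.139335036277771, 0.18949207663536072), 27.860658645629883) 0.010993353542412671
[[0.5364999771118164, -0.11940000206232071], [0.6251000165939331, -0.28700000047683716], [0.7483000159263611, -0.22179999947547913], [0.6596999764442444, -0.05429999902844429]]
t [ 0.65845889 -0.05686007  0.012     ]
t [ 0.74406758 -0.22160356  0.012     ]
t [ 0.62874943 -0.28895716  0.012     ]
s [ 0.53610557 -0.12332402  0.012     ]
s [ 0.65958891 -0.05895141  0.012     ]
```

View pics/b1.png

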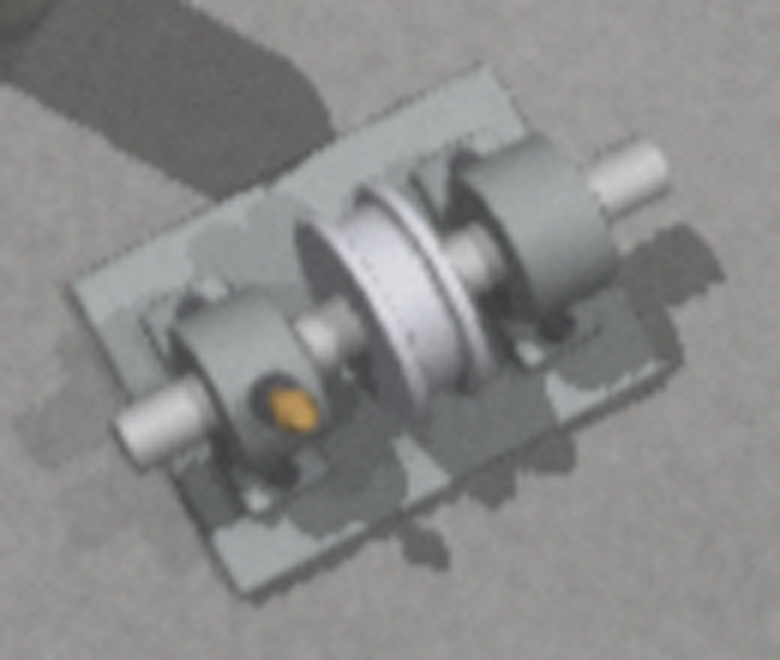

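View pics/b2.png

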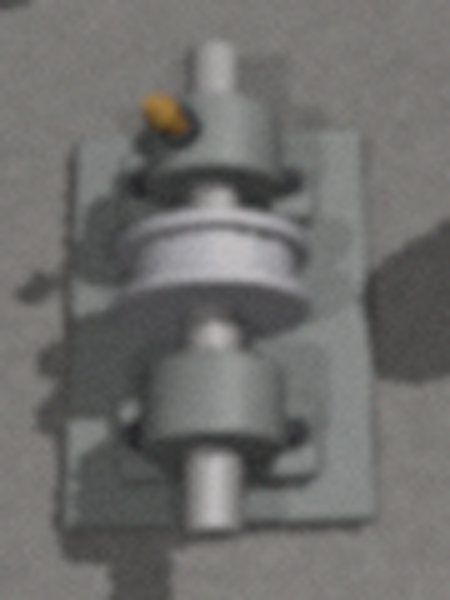

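```bash
cat >> h.py <<'E'
def Rs(st): return R.from_euler("xyz",st["orientation"]).as_matrix()
def rel(st,p,Rt):
    """target pose -> row in tool frame"""
    r0=Rs(st); return np.r_[r0.T@(np.asarray(p)-st["tool_pos"]), R.from_matrix(r0.T@Rt).as_rotvec()]
E
python3 - <<'E'
from h import *
from cell import ctrl
st=ctrl.read_state(); r0=Rs(st); print(np.round(r0,3))
s=dict(np.load("pics/scene0.npz"));t=dict(np.load("pics/top0.npz"))
w=cloud(t);x,y,z=[w[...,i] for i in range(3)]
for nm,m in {"high":(z>.16)&(z<.25)&(x>.4)&(x<1)&(abs(y)<.5)}.items():
    print(nm,m.sum(),np.nanmedian(w[m],0),w[m].max(0),w[m].min(0))
for n,(u,v) in {"blue":(275,254),"purple":(213,181),"tape":(330,292)}.items(): print(n,w[v,u])
# target: rotate about vertical so tool stays at same relation to radial
g=np.array([.6065,.202,.114])
a0=np.arctan2(st["tool_pos"][1],st["tool_pos"][0]); a1=np.arctan2(g[1],g[0])
Rt0=R.from_euler("z",a1-a0).as_matrix()@r0
# exact vertical: tool x = -z
zt=Rt0[:,2].copy(); zt[2]=0; zt/=np.linalg.norm(zt); xt=np.array([0,0,-1.]); Rt=np.c_[xt,np.cross(zt,xt),zt]
print(np.round(Rt,3), np.degrees(a1-a0))
for zz in(.23,.112): print(np.round(rel(st,[g[0],g[1],zz],Rt),4))
E
```

```text
[[-0.001  0.912  0.411]
 [ 0.002  0.411 -0.912]
 [-1.    -0.    -0.002]]
high 882 [ 0.78194223 -0.02267785  0.18842473] [0.81773979 0.00913409 0.19359446] [ 0.75363673 -0.05382852  0.16023854]
blue [0.56087078 0.087721   0.14355163]
purple [0.71324617 0.21668952 0.14487091]
tape [ 0.48440672 -0.02703327  0.02391551]
[[ 0.    -0.316  0.949]
 [ 0.     0.949  0.316]
 [-1.     0.     0.   ]] 84.13873199582848
[ 1.8300e-02  6.3590e-01 -4.3410e-01 -1.4685e+00 -1.6000e-03 -1.4000e-03]
[ 1.3630e-01  6.3590e-01 -4.3390e-01 -1.4685e+00 -1.6000e-03 -1.4000e-03]
```

{"name": "servo_tool", "arguments": {
  "steps": [
    [[0,0.032,-0.022,-0.073,0,0],[0,0.064,-0.044,-0.146,0,0],[0,0.096,-0.066,-0.219,0,0],[0,0.128,-0.088,-0.292,0,0],[0,0.16,-0.11,-0.365,0,0],[0,0.192,-0.132,-0.438,0,0],[0,0.224,-0.154,-0.511,0,0],[0,0.256,-0.176,-0.584,0,0],[0,0.288,-0.198,-0.657,0,0],[0,0.32,-0.22,-0.73,0,0],[0,0.352,-0.242,-0.803,0,0],[0,0.384,-0.264,-0.876,0,0]]
  ],
  "hand": 1
}}

```text
t: 1.1
tool_pos: [0.4472, -0.0548, 0.2477]
orientation: [2.505, 1.569, 2.238]
force: [0.2, -1.0, 0.9]
width: 0.0854
```

```bash
cat > nx.py <<'E'
import sys
from h import *
from cell import ctrl
st=ctrl.read_state()
g=np.array([.6065,.202,.114]);Rt=np.array([[0,-.316,.949],[0,.949,.316],[-1,0,0]])
print(st["t"],st["tool_pos"],st["joints"],st["force"],st["width"])
for zz in map(float,sys.argv[1:]): print(np.round(rel(st,[g[0],g[1],zz],Rt),4))
E
python3 nx.py .23 .112
```

```text
1.1 [ 0.44716402 -0.05481798  0.24774953] [-1.22908972e-01  1.44153100e-01 -1.16752713e-01  1.31136141e+00
  1.45812652e-03  1.71509784e+00] [ 0.21861264 -1.01375342  0.85314193] 0.08536216947294782
[ 0.018   0.2898  0.0859 -0.5886 -0.0013 -0.0017]
[ 0.136   0.2896  0.0861 -0.5886 -0.0013 -0.0017]
```

{"name": "servo_tool", "arguments": {
  "steps": [
    [[0.002,0.029,0.009,-0.059,0,0],[0.004,0.058,0.017,-0.118,0,0],[0.006,0.087,0.026,-0.177,0,0],[0.008,0.116,0.034,-0.236,0,0],[0.01,0.145,0.043,-0.295,0,0],[0.012,0.174,0.052,-0.354,0,0],[0.014,0.203,0.06,-0.413,0,0],[0.016,0.232,0.069,-0.472,0,0],[0.018,0.26,0.077,-0.53,0,0],[0.018,0.29,0.086,-0.588,0,0],[0.018,0.29,0.086,-0.588,-0.001,-0.002],[0.018,0.29,0.086,-0.588,-0.001,-0.002]]
  ]
}}

```text
t: 2.1
tool_pos: [0.6065, 0.2036, 0.228]
orientation: [-2.997, 1.568, -2.674]
force: [-0.3, 0.2, -0.6]
width: 0.0853
```

```bash
python3 nx.py .23 .112; python3 - <<'E'
from h import *
from cell import get_image
for n,b in(("scene",(300,100,130,110)),("top",(160,180,130,110))):
    d=get_image(n); crop(d,*b,6,f"pics/c_{n}.png")
E
```

```text
2.1 [0.60647358 0.20357593 0.22800163] [ 3.24058655e-01  5.37354584e-01  3.92511080e-01  1.42912330e+00
 -4.58149454e-04  1.57209359e+00] [-0.33361335  0.19240899 -0.60098706] 0.08528737755749166
[-0.002  -0.0015 -0.0005  0.0013 -0.0032  0.0005]
[ 1.16e-01 -1.40e-03 -1.00e-04  1.30e-03 -3.20e-03  5.00e-04]
```

View pics/c_scene.png

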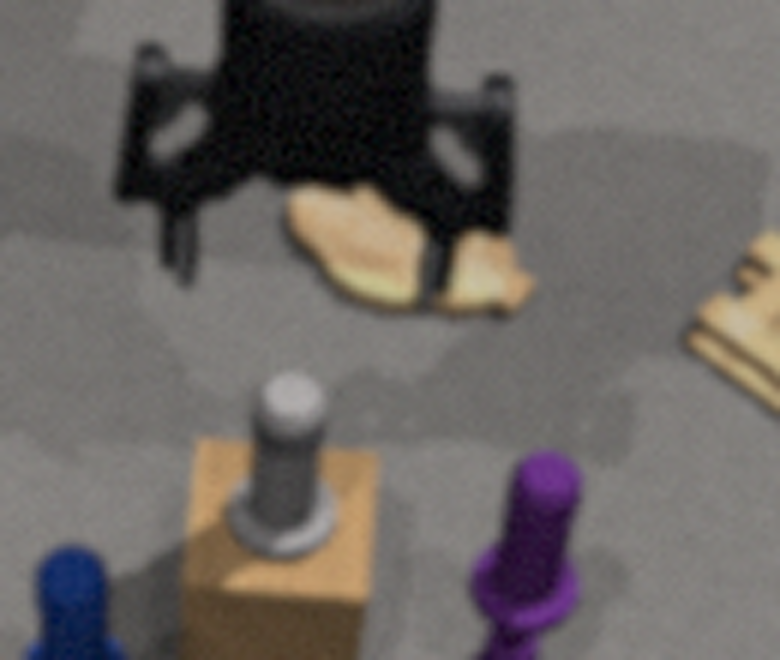

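View pics/c_top.png

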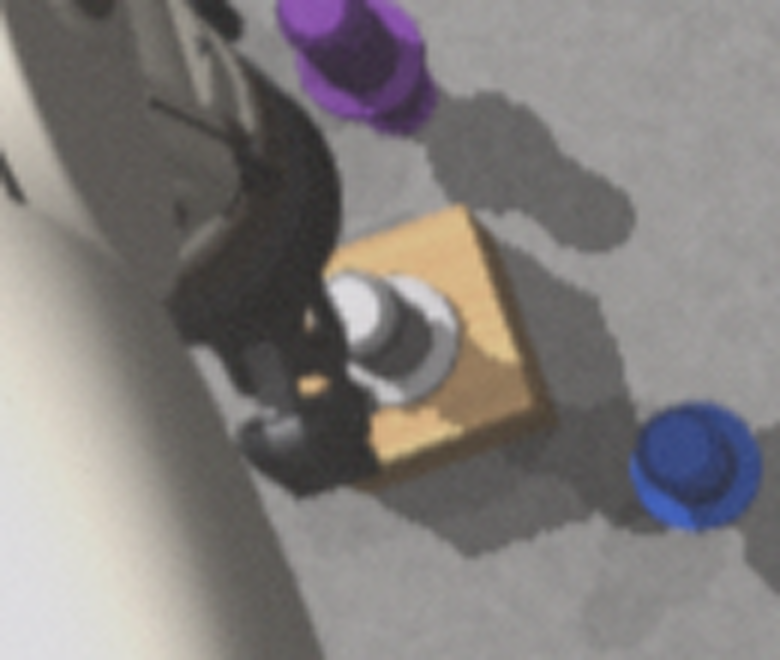

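The gripper stands open above the gun, between blue at (70,570) and purple at (545,480) in the scene crop, and nothing is in its way. I'll descend.

{"name": "servo_tool", "arguments": {
  "steps": [
    [[0.016,-0.001,0,0.001,-0.003,0],[0.032,-0.0015,0,0.001,-0.003,0],[0.048,-0.0015,0,0.001,-0.003,0],[0.064,-0.0015,0,0.001,-0.003,0],[0.08,-0.0015,0,0.001,-0.003,0],[0.094,-0.0015,0,0.001,-0.003,0],[0.106,-0.0015,0,0.001,-0.003,0],[0.116,-0.0015,0,0.001,-0.003,0],[0.116,-0.0015,0,0.001,-0.003,0],[0.116,-0.0015,0,0.001,-0.003,0]]
  ]
}}

```text
t: 3.03
tool_pos: [0.6058, 0.1992, 0.1134]
orientation: [-1.834, 1.57, -1.516]
force: [0.3, 0.7, 0.5]
width: 0.0854
```

```bash
python3 nx.py .112; python3 - <<'E'
from h import *
from cell import get_image
for n,b in(("scene",(290,110,130,110)),):
    d=get_image(n); crop(d,*b,6,f"pics/d_{n}.png")
E
```

```text
3.0333 [0.60579907 0.19918002 0.11336897] [ 3.17943094e-01  5.92749035e-01  1.83026867e-01  1.16124662e+00
 -6.41210478e-04  1.57063577e+00] [0.29076178 0.69545157 0.52387268] 0.08540414256379306
[ 0.0014  0.0025  0.0015 -0.0033 -0.0002  0.0006]
```

View pics/d_scene.png

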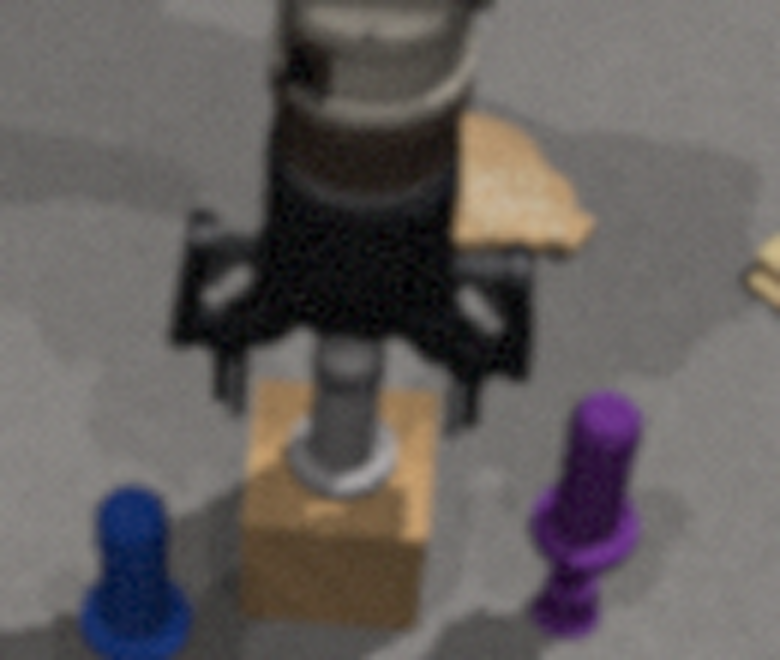

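{"name": "servo_tool", "arguments": {
  "steps": [
    [[0.001,0.002,0.001,-0.003,0,0],[0.001,0.0025,0.001,-0.003,0,0],[0.001,0.0025,0.001,-0.003,0,0]]
  ]
}}

```text
t: 3.33
tool_pos: [0.6071, 0.2027, 0.1141]
orientation: [-0.167, 1.567, 0.155]
force: [0.0, 0.6, 0.3]
width: 0.0855
```

```bash
python3 nx.py .112
```

```text
3.3333 [0.60712166 0.20265953 0.11408755] [ 3.22422242e-01  5.94124548e-01  1.87426418e-01  1.16081814e+00
 -5.54744356e-04  1.57160355e+00] [0.04602326 0.57394297 0.26065657] 0.0854548822564535
[ 0.0021 -0.0004 -0.0008  0.0002  0.0033  0.0006]
```

{"name": "servo_tool", "arguments": {
  "steps": [
    [[0.002,0,0,0,0,0],[0.002,0,0,0,0,0],[0.002,0,0,0,0,0],[0.002,0,0,0,0,0],[0.002,0,0,0,0,0],[0.002,0,0,0,0,0],[0.002,0,0,0,0,0],[0.002,0,0,0,0,0],[0.002,0,0,0,0,0],[0.002,0,0,0,0,0],[0.002,0,0,0,0,0],[0.002,0,0,0,0,0]]
  ],
  "hand": 0,
  "force": 100
}}

```text
t: 4.33
tool_pos: [0.6071, 0.2027, 0.1123]
orientation: [-0.173, 1.567, 0.149]
force: [-1.5, 0.2, 4.0]
width: 0.0282
```

```bash
python3 nx.py .112
```

```text
4.3333 [0.60712323 0.20269298 0.11233725] [ 3.22491907e-01  5.95412715e-01  1.84866308e-01  1.15682557e+00
 -6.01352658e-04  1.57158199e+00] [-1.54048895  0.173428    4.01732854] 0.028187736250156296
[ 0.0003 -0.0005 -0.0008  0.0003  0.0034  0.0006]
```

{"name": "servo_tool", "arguments": {
  "steps": [
    [[-0.01,0,0,0,0,0],[-0.025,0,0,0,0,0],[-0.042,0,0,0,0,0],[-0.06,0,0,0,0,0],[-0.08,0,0,0,0,0],[-0.1,0,0,0,0,0],[-0.12,0,0,0,0,0],[-0.14,0,0,0,0,0],[-0.16,0,0,0,0,0],[-0.175,0,0,0,0,0],[-0.185,0,0,0,0,0],[-0.185,0,0,0,0,0]]
  ]
}}

```text
t: 5.33
tool_pos: [0.6074, 0.2028, 0.2999]
orientation: [-0.082, 1.563, 0.239]
force: [0.5, -0.4, -2.4]
width: 0.0279
```

```bash
cat > ap.py <<'E'
import sys
from h import *
from cell import ctrl
st=ctrl.read_state()
a=np.array([-.3312,-.1749,.9272]);a/=np.linalg.norm(a)
tip=np.array([.592,-.130,.1215])
xt=-a
# jaws: radial-ish direction at the nipple, perpendicular to xt
rad=np.array([np.cos(-.23),np.sin(-.23),0]); zt=rad-(rad@xt)*xt; zt/=np.linalg.norm(zt)
Rt=np.c_[xt,np.cross(zt,xt),zt]
def tcp(mouth_above): # mouth height above tip along axis; grasp pt = mouth+.104, tcp 2mm further along tool x
    return tip+a*(mouth_above+.104-.002)
if __name__=="__main__":
    print(st["t"],st["tool_pos"],st["joints"].round(3),st["force"].round(1),st["wrist_torque"].round(2),st["width"])
    print(np.round(Rs(st),3)); 
    for m in map(float,sys.argv[1:]): print(m,tcp(m),np.round(rel(st,tcp(m),Rt),4))
E
python3 ap.py .06 .02
python3 - <<'E'
from h import *
from cell import get_image
for n,b in(("scene",(290,60,130,110)),("top",(120,150,160,120))):
    d=get_image(n); crop(d,*b,5,f"pics/e_{n}.png")
E
```

```text
5.3333 [0.6074174  0.20281719 0.29988032] [ 3.230e-01  5.230e-01  5.530e-01  1.593e+00 -1.000e-03  1.572e+00] [ 0.5 -0.4 -2.4] [-0.02 -0.05  0.07] 0.027904526867463433
[[ 0.007 -0.316  0.949]
 [ 0.002  0.949  0.316]
 [-1.    -0.001  0.008]]
0.06 [ 0.53834515 -0.15833404  0.27170765] [ 0.027  -0.3208 -0.1799  0.5825 -0.3416  0.1708]
0.02 [ 0.55159326 -0.15133798  0.23461935] [ 0.0642 -0.3183 -0.1654  0.5825 -0.3416  0.1708]
```

View pics/e_scene.png

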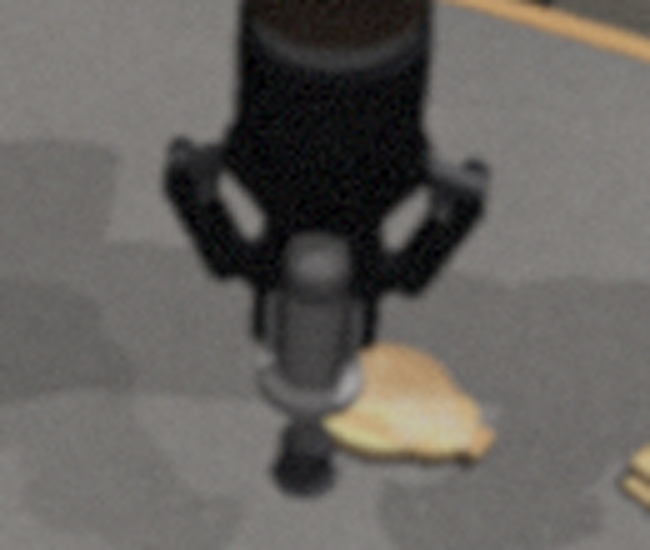

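The gun is held straight in the scene crop, with its coupler at (303,470). Now I'll move to 60 mm out along the nipple's axis.

{"name": "servo_tool", "arguments": {
  "steps": [
    [[0.001,-0.013,-0.007,0.024,-0.014,0.007],[0.003,-0.038,-0.022,0.07,-0.041,0.02],[0.006,-0.07,-0.04,0.128,-0.075,0.038],[0.009,-0.102,-0.058,0.186,-0.109,0.055],[0.011,-0.134,-0.076,0.245,-0.143,0.072],[0.014,-0.166,-0.094,0.303,-0.178,0.089],[0.017,-0.198,-0.112,0.361,-0.212,0.106],[0.019,-0.23,-0.13,0.419,-0.246,0.123],[0.022,-0.262,-0.147,0.478,-0.28,0.14],[0.025,-0.293,-0.165,0.535,-0.314,0.157],[0.027,-0.313,-0.176,0.57,-0.335,0.167],[0.027,-0.321,-0.18,0.5825,-0.3416,0.1708]]
  ]
}}

```text
t: 6.43
tool_pos: [0.5343, -0.162, 0.2666]
orientation: [0.764, 1.195, 0.489]
force: [0.2, 0.0, -3.0]
width: 0.0282
```

{"name": "servo_tool", "arguments": {
  "steps": [
    [[0,0,0,0,0,0],[0,0,0,0,0,0]]
  ]
}}

```text
t: 6.6
tool_pos: [0.5331, -0.162, 0.2648]
orientation: [0.772, 1.198, 0.495]
force: [0.3, -0.0, -2.2]
width: 0.0278
```

```bash
python3 ap.py .06 .02
python3 - <<'E'
from h import *
from cell import get_image
for n,b in(("scene",(220,200,130,110)),("top",(310,160,130,110))):
    d=get_image(n); crop(d,*b,6,f"pics/f_{n}.png"); np.savez(f"pics/f_{n}.npz",**d)
E
```

```text
6.6 [ 0.53306203 -0.1620222   0.26483383] [-0.447  0.177 -0.09   1.077  0.299  1.434] [ 0.3 -0.  -2.2] [-0.25  0.62  0.02] 0.027775155215851704
[[ 0.32   0.231  0.919]
 [ 0.173  0.939 -0.296]
 [-0.931  0.254  0.261]]
0.06 [ 0.53834515 -0.15833404  0.27170765] [-0.0041  0.0064  0.0056 -0.0096 -0.0105  0.0053]
0.02 [ 0.55159326 -0.15133798  0.23461935] [ 0.0359  0.0066  0.006  -0.0096 -0.0105  0.0053]
```

View pics/f_scene.png

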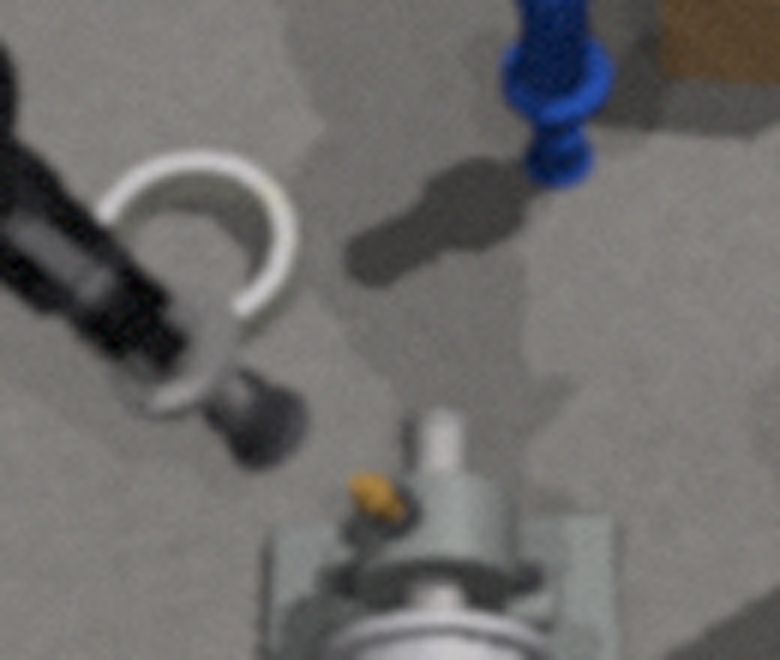

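View pics/f_top.png

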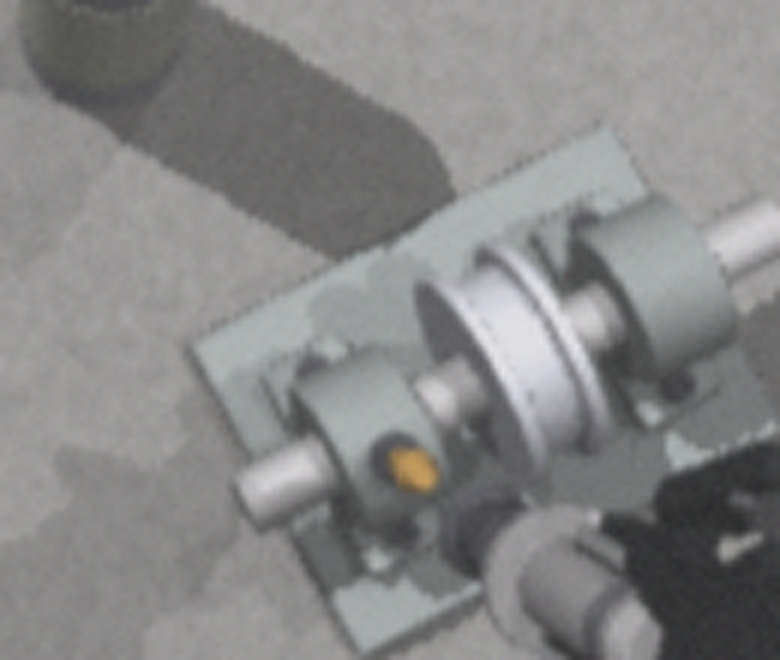

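```bash
cat > ov.py <<'E'
import sys
from ap import *
from cell import get_image
def ov(tag,boxes,s=6):
    r0=Rs(st); p=st["tool_pos"]; G=p-.002*r0[:,0]
    for n,b in boxes.items():
        d=get_image(n); np.savez(f"pics/{tag}_{n}.npz",**d); crop(d,*b,s,f"pics/{tag}_{n}.png"); im=cv2.imread(f"pics/{tag}_{n}.png")
        f=lambda P:tuple(int(round(q)) for q in (proj(d,P)-np.array(b[:2])+.5)*s-.5)
        for k,c in((-.042,(0,0,255)),(.034,(0,255,255)),(.104,(0,255,0))): 
            q=f(G+k*r0[:,0]); cv2.drawMarker(im,q,c,cv2.MARKER_CROSS,14,1); print(n,k,q)
        cv2.line(im,f(tip),f(tip+.06*a),(255,0,255),1)
        cv2.imwrite(f"pics/{tag}_{n}.png",im)
if __name__=="__main__":
    ov(sys.argv[1],{"scene":(220,200,130,110),"top":(330,190,130,110)})
    for m in map(float,sys.argv[2:]): print(m,np.round(rel(st,tcp(m),Rt),4),st["tool_pos"])
E
python3 ov.py g
```

```text
scene -0.042 (44, 236)
scene 0.034 (169, 340)
scene 0.104 (270, 425)
top -0.042 (549, 475)
top 0.034 (448, 408)
top 0.104 (369, 355)
```

View pics/g_scene.png

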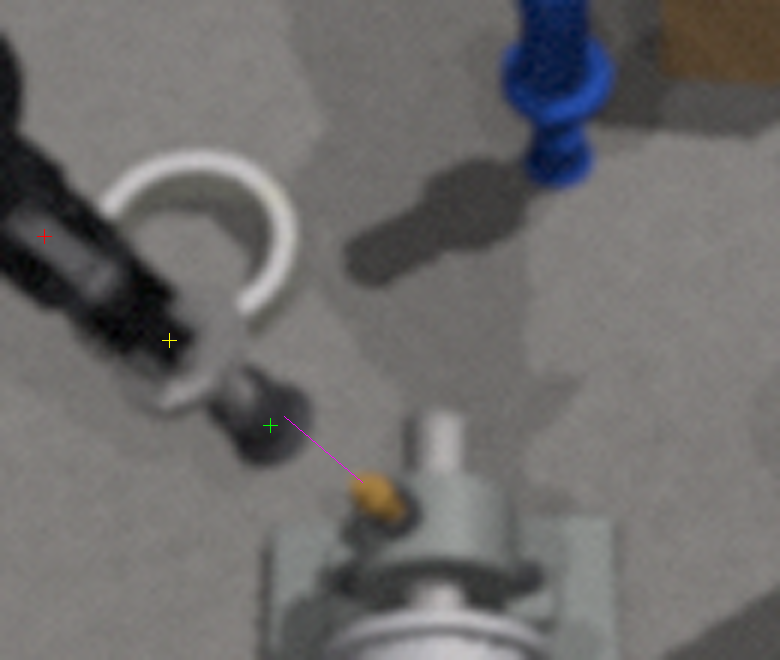

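View pics/g_top.png

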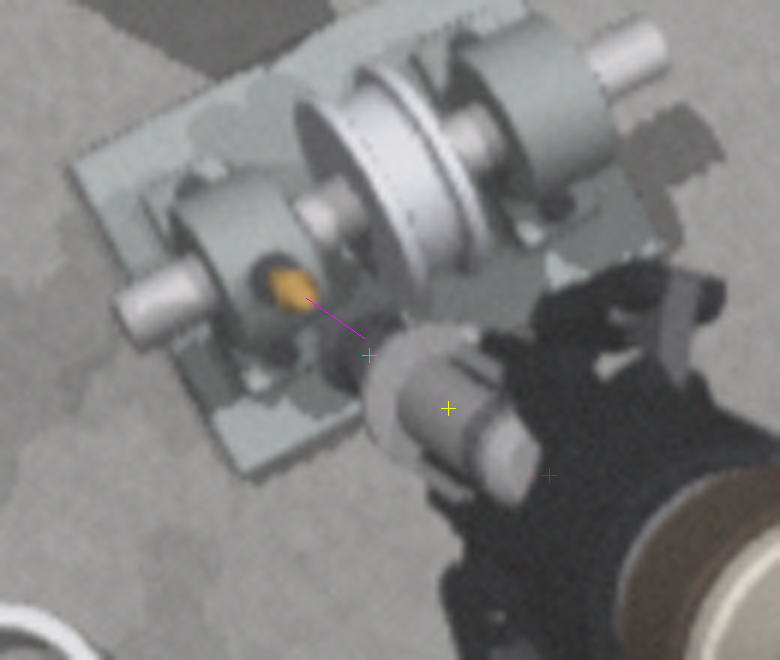

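```bash
python3 - <<'E'
from h import *
s=dict(np.load("pics/g_scene.npz"));t=dict(np.load("pics/g_top.npz"))
s["color"]=cv2.convertScaleAbs(s["color"],alpha=2.2);t["color"]=cv2.convertScaleAbs(t["color"],alpha=1.6)
crop(s,215,220,64,54,12,"pics/h_s.png");crop(t,370,225,64,54,12,"pics/h_t.png")
E
```

```text
(no output)
```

View pics/h_s.png

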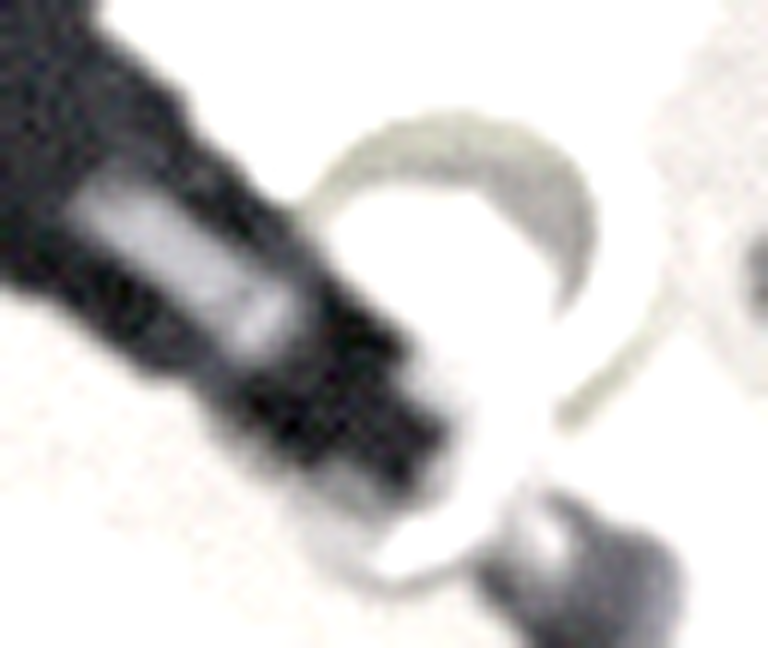

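View pics/h_t.png

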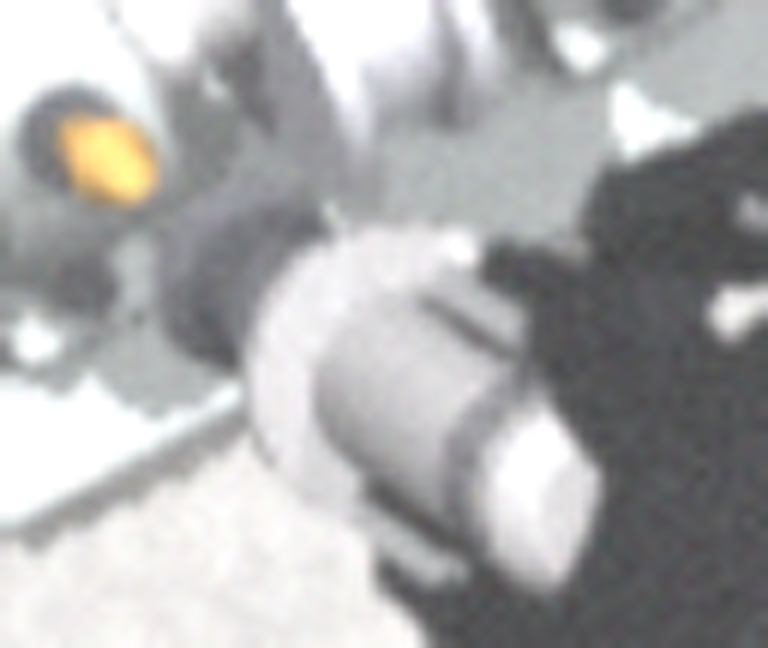

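```bash
cat > cyl.py <<'E'
from ap import *
from scipy.optimize import least_squares
def pts(d,poly):
    m=np.zeros(d["color"].shape[:2],np.uint8); cv2.fillPoly(m,[np.array(poly,np.int32)],1); w=cloud(d); P=w[m>0]; return P[np.isfinite(P).all(1)]
if __name__=="__main__":
    d=dict(np.load("pics/g_top.npz")); w=cloud(d)
    r0=Rs(st);G=st["tool_pos"]-.002*r0[:,0]
    for n,uv in {"bt":(415.5,265.5),"barrel":(403,257.5),"col":(392,254),"coup":(387.5,248.5)}.items():
        u,v=int(uv[0]),int(uv[1]); P=np.nanmedian(w[v-1:v+2,u-1:u+2].reshape(-1,3),0); print(n,P, "in gun coords(tool axes)",np.round((P-G)@r0,4))
    print(np.round(proj(d,G-.042*r0[:,0]),1))
E
python3 cyl.py
```

```text
bt [ 0.52636752 -0.15814626  0.30835471] in gun coords(tool axes) [-0.0393  0.0109  0.0027]
barrel [ 0.54281949 -0.14630767  0.26990123] in gun coords(tool axes) [0.0039 0.016  0.0042]
col [ 0.55074608 -0.13235543  0.23997758] in gun coords(tool axes) [ 0.0367  0.0233 -0.0006]
coup [ 0.56709689 -0.13223416  0.18743647] in gun coords(tool axes) [0.0909 0.0138 0.0005]
[421.  268.5]
```

Depth readings put the barrel, collar and coupler surfaces 16, 23 and 14 mm off the tool axis. The radii are 15, 24 and 12.5 mm, so the gun sits true in the grip. I'll approach to 20 mm off.

{"name": "servo_tool", "arguments": {
  "steps": [
    [[-0.004,0.003,0.003,-0.005,-0.005,0.003],[-0.004,0.006,0.0055,-0.01,-0.01,0.005],[-0.002,0.0065,0.0055,-0.01,-0.01,0.005],[0.003,0.0065,0.006,-0.01,-0.01,0.005],[0.01,0.0065,0.006,-0.01,-0.01,0.005],[0.018,0.0065,0.006,-0.01,-0.01,0.005],[0.025,0.0065,0.006,-0.01,-0.01,0.005],[0.031,0.0065,0.006,-0.01,-0.01,0.005],[0.034,0.0065,0.006,-0.01,-0.01,0.005],[0.034,0.0065,0.006,-0.01,-0.01,0.005],[0.034,0.0065,0.006,-0.01,-0.01,0.005]]
  ]
}}

```text
t: 7.72
tool_pos: [0.5527, -0.1502, 0.2378]
orientation: [0.748, 1.185, 0.485]
force: [-0.4, 0.5, -3.3]
width: 0.0286
```

```bash
python3 ov.py i .02 0;python3 ap.py; python3 ap.py
```

```text
scene -0.042 (127, 276)
scene 0.034 (245, 376)
scene 0.104 (340, 456)
top -0.042 (487, 418)
top 0.034 (395, 355)
top 0.104 (322, 306)
0.02 [ 0.0023 -0.0021 -0.0016  0.0047  0.0015 -0.0009] [ 0.5526908  -0.15020719  0.23776158]
0.0 [ 0.0223 -0.0021 -0.0016  0.0047  0.0015 -0.0009] [ 0.5526908  -0.15020719  0.23776158]
7.8167 [ 0.55296786 -0.15043397  0.23850522] [-0.413  0.208 -0.127  0.986  0.299  1.458] [-1.3 -0.8 -3.4] [-0.3   0.56  0.04] 0.027954813457120933
[[ 0.334  0.216  0.918]
 [ 0.175  0.942 -0.285]
 [-0.926  0.256  0.277]]
7.8167 [ 0.55296786 -0.15043397  0.23850522] [-0.413  0.208 -0.127  0.986  0.299  1.458] [-1.3 -0.8 -3.4] [-0.3   0.56  0.04] 0.027954813457120933
[[ 0.334  0.216  0.918]
 [ 0.175  0.942 -0.285]
 [-0.926  0.256  0.277]]
```

View pics/i_scene.png

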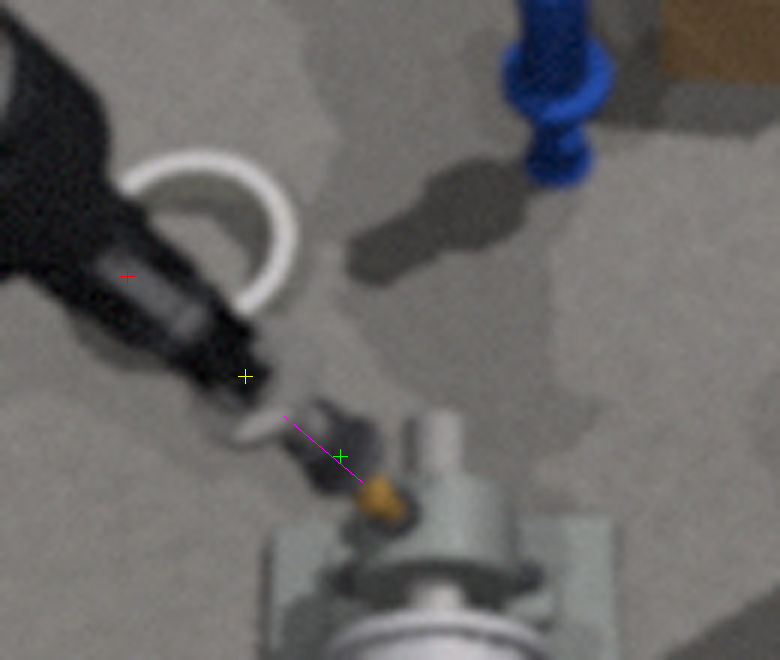

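View pics/i_top.png

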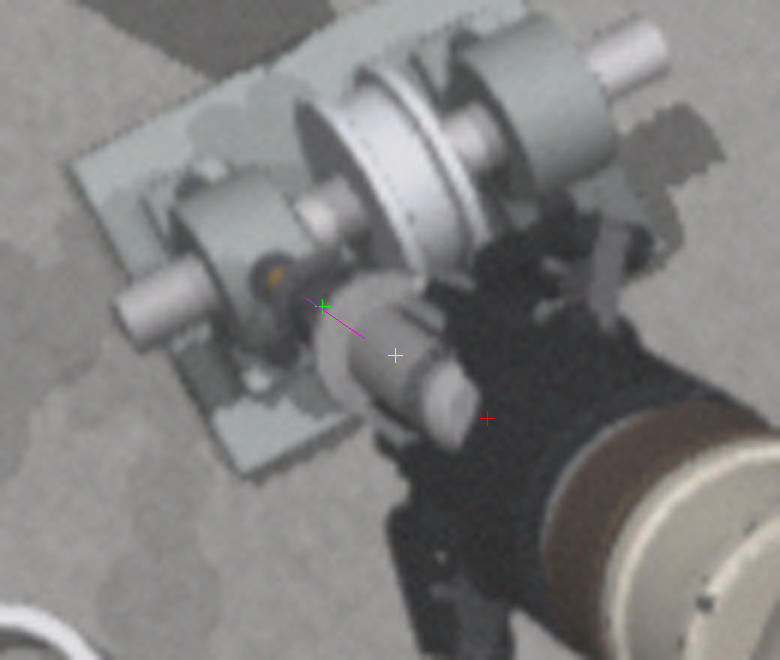

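```bash
cat > fit.py <<'E'
import sys
from ap import *
from scipy.optimize import least_squares
def fit(d,st,show=True):
    r0=Rs(st);G=st["tool_pos"]-.002*r0[:,0]
    w=cloud(d); Q=(w-G)@r0; k,y,z=Q[...,0],Q[...,1],Q[...,2]
    L=d["color"].astype(float).mean(2)
    rho=np.hypot(y,z); out=[]
    sets=[("barrel",(-.036,.028),.015,.007),("coupler",(.078,.098),.0125,.007)]
    res={}
    for n,(k0,k1),rad,tol in sets:
        m=(k>k0)&(k<k1)&(abs(rho-rad)<tol)&(abs(z)<.013 if n=="barrel" else True)
        P=Q[m]; res[n]=P
        if len(P)<15: print(n,len(P)); continue
        f=lambda p:np.hypot(P[:,1]-p[0],P[:,2]-p[1])-rad
        s=least_squares(f,[0,0],loss="soft_l1",f_scale=.002); print(n,len(P),"offset y,z mm",np.round(s.x*1000,1),"rms",np.round(1000*np.std(f(s.x)),1))
    m=(k>-.055)&(k<.12)&(rho<.03)
    # edge of collar
    c=Q[(rho>.018)&(rho<.026)&(k>.02)&(k<.05)]; print("collar n",len(c),"k median",np.median(c[:,0]) if len(c) else None)
for n in("scene","top"):
    print(n); fit(dict(np.load(f"pics/{sys.argv[1]}_{n}.npz")),st)
E
python3 fit.py i
```

```text
scene
barrel 23 offset y,z mm [0.1 0.3] rms 0.5
coupler 93 offset y,z mm [ 0.1 -0.5] rms 1.6
collar n 157 k median 0.03519877431592358
top
barrel 219 offset y,z mm [1.4 1.3] rms 0.7
coupler 54 offset y,z mm [0.8 1.3] rms 1.1
collar n 149 k median 0.03675806465122088
```

Fit offsets are about 1 mm or less in both views. I'll line up and advance slowly along the axis.

```bash
python3 ap.py .02 -.004
```

```text
7.8167 [ 0.55296786 -0.15043397  0.23850522] [-0.413  0.208 -0.127  0.986  0.299  1.458] [-1.3 -0.8 -3.4] [-0.3   0.56  0.04] 0.027954813457120933
[[ 0.334  0.216  0.918]
 [ 0.175  0.942 -0.285]
 [-0.926  0.256  0.277]]
0.02 [ 0.55159326 -0.15133798  0.23461935] [ 0.003  -0.0021 -0.0021  0.0049  0.0029 -0.0007]
-0.004 [ 0.55954213 -0.14714034  0.21236636] [ 0.027  -0.0022 -0.0021  0.0049  0.0029 -0.0007]
```

{"name": "servo_tool", "arguments": {
  "steps": [
    [[0.002,-0.002,-0.002,0.004,0.002,0],[0.005,-0.002,-0.002,0.004,0.002,0],[0.009,-0.002,-0.002,0.004,0.002,0],[0.013,-0.002,-0.002,0.004,0.002,0],[0.017,-0.002,-0.002,0.004,0.002,0],[0.021,-0.002,-0.002,0.004,0.002,0],[0.024,-0.002,-0.002,0.004,0.002,0],[0.024,-0.002,-0.002,0.004,0.002,0],[0.024,-0.002,-0.002,0.004,0.002,0],[0.024,-0.002,-0.002,0.004,0.002,0]]
  ]
}}

```text
t: 8.65
tool_pos: [0.5588, -0.1476, 0.2153]
orientation: [0.752, 1.186, 0.485]
force: [-0.2, -0.1, -3.2]
width: 0.028
```

```bash
python3 ap.py -.004; python3 ov.py j; python3 fit.py j
```

```text
8.65 [ 0.55882421 -0.14756626  0.2153001 ] [-0.403  0.233 -0.157  0.93   0.296  1.472] [-0.2 -0.1 -3.2] [-0.28  0.57  0.  ] 0.027996146015447327
[[ 0.332  0.219  0.917]
 [ 0.175  0.941 -0.288]
 [-0.927  0.257  0.274]]
-0.004 [ 0.55954213 -0.14714034  0.21236636] [ 0.003  -0.0002 -0.0003  0.001   0.001  -0.0007]
scene -0.042 (159, 311)
scene 0.034 (272, 406)
scene 0.104 (364, 483)
top -0.042 (462, 403)
top 0.034 (374, 344)
top 0.104 (304, 297)
scene
barrel 23 offset y,z mm [0.1 0.7] rms 0.4
coupler 86 offset y,z mm [ 0.5 -0.1] rms 1.8
collar n 157 k median 0.03435979181335409
top
barrel 204 offset y,z mm [1.4 1.5] rms 0.9
coupler 54 offset y,z mm [1.2 1.5] rms 0.9
collar n 134 k median 0.036894823945983035
```

View pics/j_scene.png

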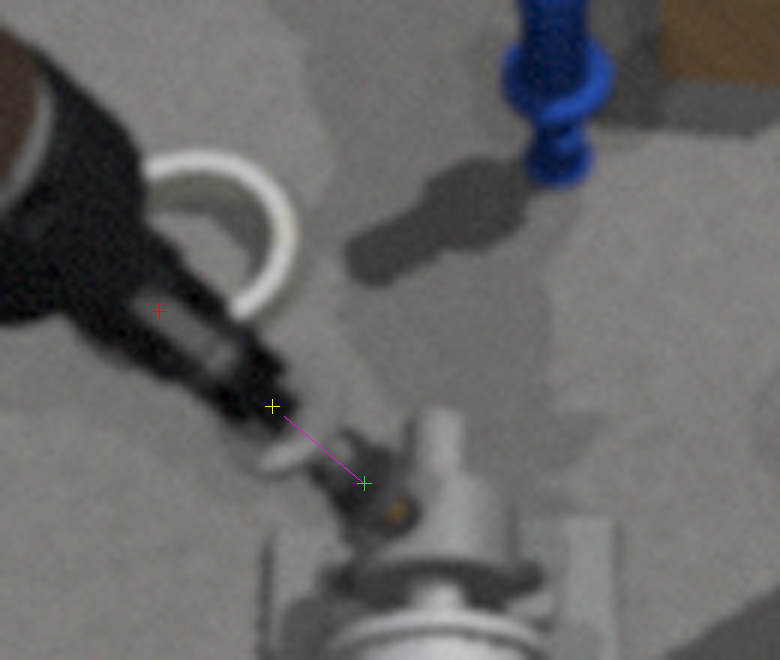

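View pics/j_top.png

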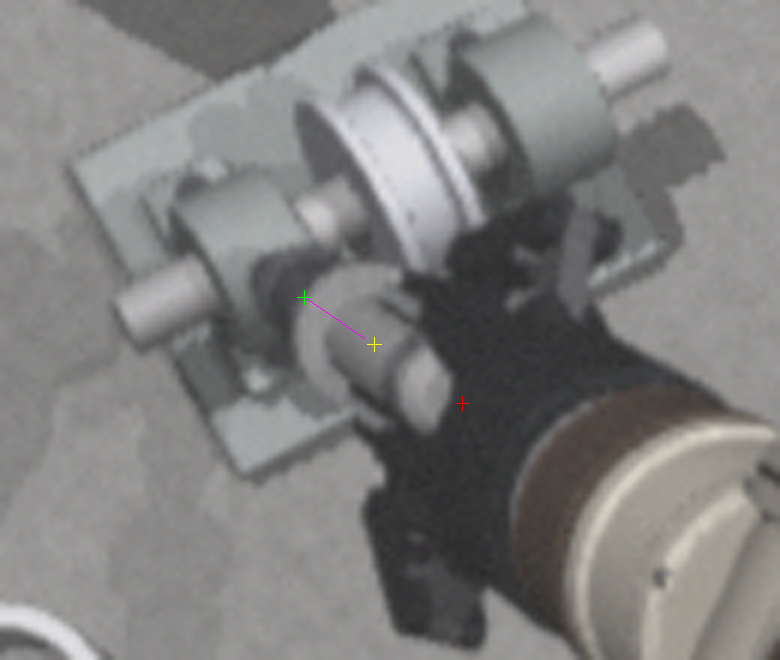

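The coupler mouth is at the nipple tip in both views, (364,483) in scene and (304,297) in top, with no contact force yet. I'll continue slowly.

{"name": "servo_tool", "arguments": {
  "steps": [
    [[0.002,0,0,0,0.001,0],[0.004,0,0,0,0.001,0],[0.006,0,0,0,0.001,0],[0.008,0,0,0,0.001,0],[0.01,0,0,0,0.001,0],[0.01,0,0,0,0.001,0]]
  ]
}}

```text
t: 9.25
tool_pos: [0.5618, -0.146, 0.2056]
orientation: [0.754, 1.187, 0.487]
force: [-2.2, -1.0, -3.9]
width: 0.0283
```

```bash
python3 ap.py -.022
```

```text
9.25 [ 0.56180289 -0.14599123  0.20563499] [-0.398  0.245 -0.168  0.908  0.294  1.477] [-2.2 -1.  -3.9] [-0.52  0.95 -0.06] 0.028302992414533816
[[ 0.331  0.22   0.918]
 [ 0.175  0.941 -0.288]
 [-0.927  0.256  0.273]]
-0.022 [ 0.56550378 -0.14399212  0.19567662] [ 0.0108  0.0001  0.0001  0.0006 -0.0006  0.    ]
```

{"name": "servo_tool", "arguments": {
  "steps": [
    [[0.002,-0.0007,-0.0007,0,0,0],[0.004,-0.0007,-0.0007,0,0,0],[0.006,-0.0007,-0.0007,0,0,0],[0.006,-0.0007,-0.0007,0,0,0]]
  ]
}}

```text
t: 9.58
tool_pos: [0.5634, -0.1451, 0.1991]
orientation: [0.754, 1.187, 0.488]
force: [2.8, 0.8, -6.8]
width: 0.028
```

```bash
cat >> ap.py <<'E'
    r0=Rs(st); f0=np.array([0,0,-3.3]); print("tool-frame force",np.round(r0.T@(st["force"]-f0),1), "mouth above tip mm",np.round(1000*((st["tool_pos"]-tip)@a-.102),1),"lateral mm",np.round(1000*(r0.T@(st["tool_pos"]-tcp(0)))[1:],1))
E
python3 ap.py -.022
```

```text
9.5833 [ 0.56340135 -0.14511891  0.1990831 ] [-0.395  0.252 -0.176  0.891  0.294  1.479] [ 2.8  0.8 -6.8] [-0.45  0.05 -0.15] 0.028016386700720097
[[ 0.331  0.219  0.918]
 [ 0.176  0.941 -0.288]
 [-0.927  0.257  0.273]]
-0.022 [ 0.56550378 -0.14399212  0.19567662] [ 0.0041  0.0006  0.0007  0.001  -0.0004 -0.0007]
tool-frame force [4.3 0.5 1.3] mouth above tip mm -17.9 lateral mm [-0.7 -0.7]
```

{"name": "servo_tool", "arguments": {
  "steps": [
    [[0.002,0,0,0,0,0],[0.004,0,0,0,0,0],[0.006,0,0,0,0,0],[0.008,0,0,0,0,0],[0.008,0,0,0,0,0]]
  ]
}}

```text
t: 10.0
tool_pos: [0.5659, -0.1439, 0.1928]
orientation: [0.753, 1.186, 0.486]
force: [-7.4, -1.8, 7.5]
width: 0.0279
```

```bash
python3 ap.py -.022 -.036
```

```text
10.0 [ 0.5658538  -0.14387198  0.19283105] [-0.391  0.26  -0.184  0.874  0.293  1.484] [-7.4 -1.8  7.5] [-0.05  1.39  0.26] 0.027853011813874264
[[ 0.332  0.219  0.918]
 [ 0.175  0.941 -0.288]
 [-0.927  0.256  0.274]]
-0.022 [ 0.56550378 -0.14399212  0.19567662] [-0.0028  0.0005  0.0005  0.0008  0.0004 -0.0004]
-0.036 [ 0.57014062 -0.1415435   0.18269571] [ 0.0112  0.0005  0.0005  0.0008  0.0004 -0.0004]
tool-frame force [-12.8  -0.5  -3.3] mouth above tip mm -24.8 lateral mm [-0.5 -0.5]
```

The coupler is past the balls and the axial force is 12.8 N, so the pump spring has begun to move. I'll push on.

{"name": "servo_tool", "arguments": {
  "steps": [
    [[0.002,0,0,0,0,0],[0.004,0,0,0,0,0],[0.006,0,0,0,0,0],[0.008,0,0,0,0,0],[0.008,0,0,0,0,0],[0.008,0,0,0,0,0]]
  ],
  "force": 110
}}

```text
t: 10.5
tool_pos: [0.568, -0.1428, 0.187]
orientation: [0.751, 1.186, 0.484]
force: [-9.5, -1.9, 11.1]
width: 0.0279
```

```bash
python3 ap.py -.036; python3 ov.py k; python3 fit.py k
```

```text
10.5 [ 0.5679503  -0.14275404  0.18702169] [-0.387  0.267 -0.19   0.858  0.291  1.489] [-9.5 -1.9 11.1] [0.02 1.63 0.3 ] 0.027902207251903614
[[ 0.332  0.22   0.917]
 [ 0.175  0.941 -0.289]
 [-0.927  0.256  0.274]]
-0.036 [ 0.57014062 -0.1415435   0.18269571] [0.0049 0.0005 0.0005 0.0003 0.001  0.    ]
tool-frame force [-16.8  -0.2  -4.2] mouth above tip mm -31.1 lateral mm [-0.5 -0.5]
scene -0.042 (203, 351)
scene 0.034 (310, 441)
scene 0.104 (398, 514)
top -0.042 (426, 381)
top 0.034 (344, 325)
top 0.104 (279, 281)
scene
barrel 19 offset y,z mm [0.2 0.6] rms 0.3
coupler 89 offset y,z mm [-0.1  1.6] rms 1.6
collar n 145 k median 0.03436717475366485
top
barrel 175 offset y,z mm [1.4 1.7] rms 0.8
coupler 76 offset y,z mm [2.9 2.1] rms 1.7
collar n 122 k median 0.036449470049502795
```

View pics/k_scene.png

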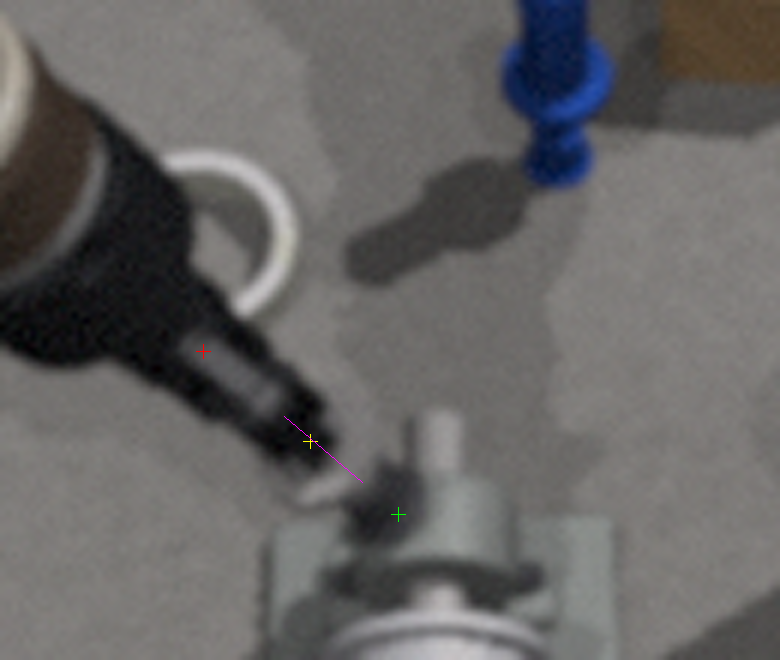

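View pics/k_top.png

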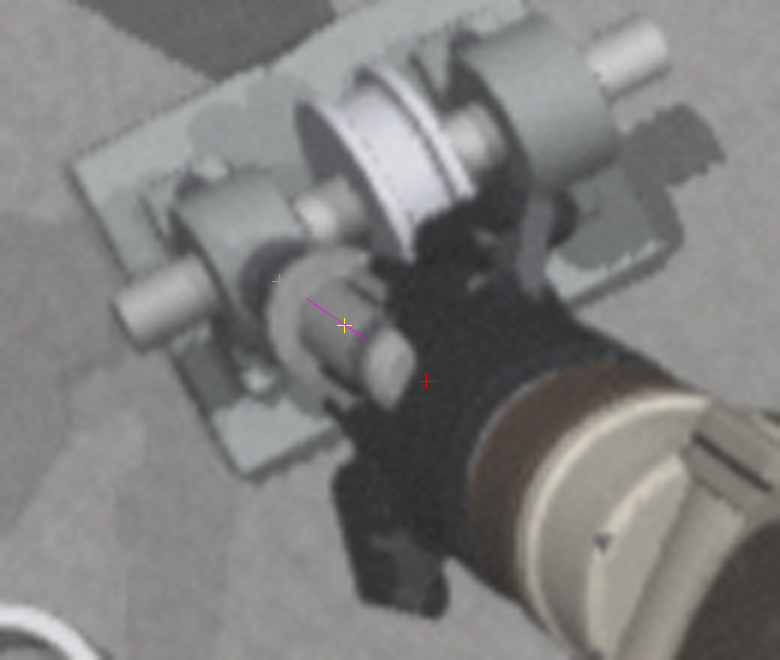

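{"name": "servo_tool", "arguments": {
  "steps": [
    [[0.0015,0,-0.0003,0,0,0],[0.003,0,-0.0005,0,0,0],[0.003,0,-0.0005,0,0,0],[0.003,0,-0.0005,0,0,0]]
  ]
}}

```text
t: 10.93
tool_pos: [0.5681, -0.1425, 0.1862]
orientation: [0.748, 1.185, 0.48]
force: [-8.9, -2.2, 11.6]
width: 0.028
```

```bash
python3 ap.py -.036
```

```text
10.9333 [ 0.56811513 -0.14249135  0.18615341] [-0.386  0.267 -0.193  0.853  0.291  1.49 ] [-8.9 -2.2 11.6] [-0.01  1.56  0.34] 0.028011573428809895
[[ 0.333  0.221  0.917]
 [ 0.174  0.941 -0.29 ]
 [-0.927  0.256  0.276]]
-0.036 [ 0.57014062 -0.1415435   0.18269571] [ 0.004   0.0005  0.0006 -0.0001  0.0026  0.0005]
tool-frame force [-17.1  -0.3  -3.4] mouth above tip mm -32.0 lateral mm [-0.4 -0.7]
```

{"name": "servo_tool", "arguments": {
  "steps": [
    [[0.002,0,0,0,0,0],[0.0035,0,0,0,0,0],[0.005,0,0,0,0,0],[0.005,0,0,0,0,0],[0.005,0,0,0,0,0]]
  ]
}}

```text
t: 11.35
tool_pos: [0.5691, -0.142, 0.1834]
orientation: [0.747, 1.185, 0.478]
force: [-10.4, -0.9, 11.6]
width: 0.0282
```

```bash
python3 ap.py -.036
```

```text
11.35 [ 0.56911013 -0.14195065  0.18338137] [-0.384  0.27  -0.197  0.845  0.29   1.493] [-10.4  -0.9  11.6] [0.03 1.85 0.36] 0.028244554280305298
[[ 0.334  0.221  0.916]
 [ 0.173  0.941 -0.29 ]
 [-0.927  0.255  0.276]]
-0.036 [ 0.57014062 -0.1415435   0.18269571] [ 0.001   0.0004  0.0006 -0.0007  0.0034  0.0011]
tool-frame force [-17.4   0.6  -5.1] mouth above tip mm -35.0 lateral mm [-0.4 -0.8]
```

{"name": "servo_tool", "arguments": {
  "steps": [
    [[0.002,0,0,0,0,0],[0.0035,0,0,0,0,0],[0.0035,0,0,0,0,0],[0.0035,0,0,0,0,0]]
  ]
}}

```text
t: 11.68
tool_pos: [0.5695, -0.1417, 0.1821]
orientation: [0.745, 1.185, 0.475]
force: [-10.5, -1.2, 12.3]
width: 0.0283
```

```bash
python3 ap.py -.036;python3 ov.py l; python3 fit.py l
```

```text
11.6833 [ 0.56954937 -0.14166616  0.1820653 ] [-0.383  0.271 -0.199  0.84   0.289  1.495] [-10.5  -1.2  12.3] [0.09 1.81 0.39] 0.028290965161889912
[[ 0.335  0.222  0.916]
 [ 0.172  0.941 -0.291]
 [-0.926  0.255  0.277]]
-0.036 [ 0.57014062 -0.1415435   0.18269571] [-0.0004  0.0004  0.0007 -0.0014  0.0042  0.0016]
tool-frame force [-18.1   0.5  -4.9] mouth above tip mm -36.4 lateral mm [-0.3 -0.8]
scene -0.042 (210, 357)
scene 0.034 (317, 446)
scene 0.104 (404, 519)
top -0.042 (419, 378)
top 0.034 (338, 322)
top 0.104 (275, 278)
scene
barrel 21 offset y,z mm [0.  0.6] rms 0.5
coupler 74 offset y,z mm [0.1 1.9] rms 1.8
collar n 148 k median 0.03443708826086815
top
barrel 174 offset y,z mm [1.4 1.5] rms 0.9
coupler 62 offset y,z mm [3.3 2.1] rms 1.8
collar n 123 k median 0.03646025152920082
```

View pics/l_top.png

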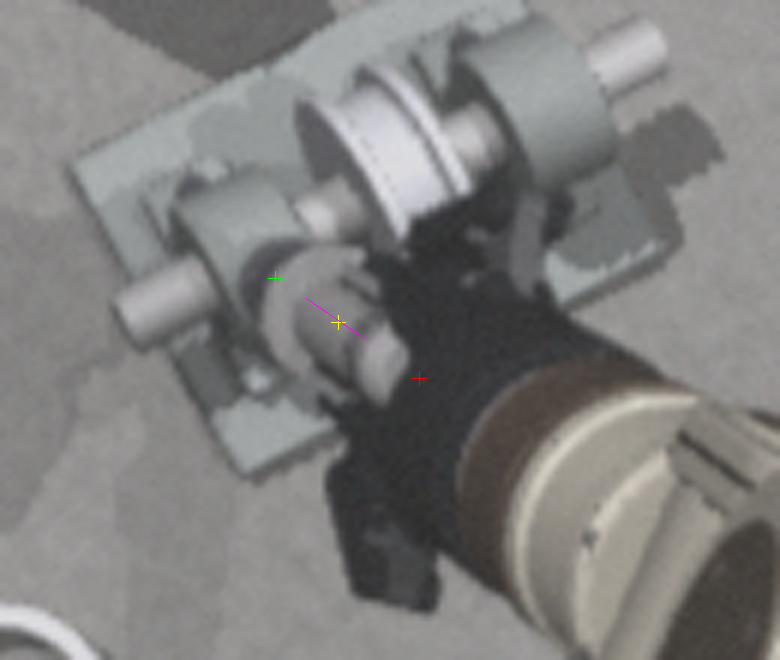

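View pics/l_scene.png

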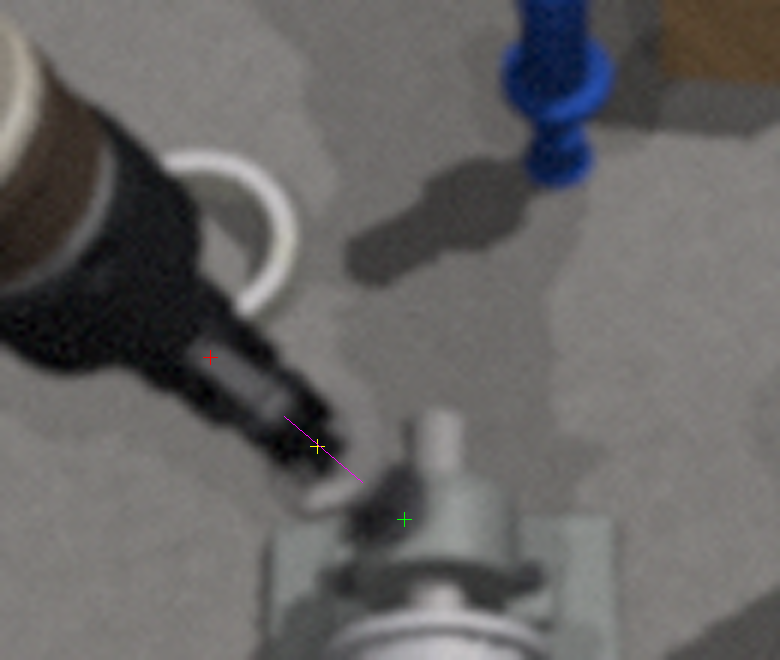

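{"name": "servo_tool", "arguments": {
  "steps": [
    [[0.002,0,0,0,0.002,0.001],[0.004,0,0,0,0.003,0.001],[0.004,0,0,0,0.003,0.001],[0.004,0,0,0,0.003,0.001]]
  ]
}}

```text
t: 12.12
tool_pos: [0.5701, -0.1415, 0.1812]
orientation: [0.749, 1.186, 0.478]
force: [-13.2, -1.9, 16.5]
width: 0.0279
```

```bash
python3 ap.py -.036
```

```text
12.1167 [ 0.57005089 -0.14153862  0.18120641] [-0.383  0.274 -0.198  0.841  0.289  1.496] [-13.2  -1.9  16.5] [0.14 2.19 0.43] 0.027928345829918485
[[ 0.333  0.223  0.916]
 [ 0.173  0.941 -0.292]
 [-0.927  0.256  0.275]]
-0.036 [ 0.57014062 -0.1415435   0.18269571] [-0.0014  0.0004  0.0005 -0.0023  0.0027  0.0014]
tool-frame force [-23.    0.3  -6.1] mouth above tip mm -37.4 lateral mm [-0.3 -0.6]
```

The force jumped from 18 to 23 N within 1 mm, so the stroke's end stop is reached. I'll back off about 1 mm so the spring alone carries the load.

{"name": "servo_tool", "arguments": {
  "steps": [
    [[0.0015,0,-0.0003,0,0.002,0.001],[0.0008,0,-0.0003,0,0.002,0.001],[0.0008,0,-0.0003,0,0.002,0.001],[0.0008,0,-0.0003,0,0.002,0.001],[0.0008,0,-0.0003,0,0.002,0.001]]
  ]
}}

```text
t: 12.53
tool_pos: [0.5695, -0.1418, 0.1825]
orientation: [0.751, 1.186, 0.48]
force: [-9.9, -1.5, 12.1]
width: 0.0281
```

```bash
python3 ap.py -.036
```

```text
12.5333 [ 0.569519   -0.14178908  0.18253792] [-0.384  0.272 -0.196  0.845  0.289  1.496] [-9.9 -1.5 12.1] [0.03 1.71 0.33] 0.028093346881537227
[[ 0.333  0.223  0.916]
 [ 0.173  0.941 -0.292]
 [-0.927  0.256  0.274]]
-0.036 [ 0.57014062 -0.1415435   0.18269571] [ 0.0001  0.0004  0.0005 -0.0028  0.0021  0.001 ]
tool-frame force [-17.8   0.3  -4.4] mouth above tip mm -35.9 lateral mm [-0.4 -0.6]
```

```bash
python3 - <<'E'
from cell import get_image
import cv2
for n in("scene","top"):
    for i in range(4): d=get_image(n)
    cv2.imwrite(f"pics/z_{n}.png",d["color"][:,:,::-1])
E
python3 ap.py
```

```text
12.9333 [ 0.56950813 -0.14182713  0.18251537] [-0.384  0.272 -0.196  0.845  0.289  1.496] [-10.3  -1.6  12.4] [-0.    1.73  0.29] 0.028121263571290748
[[ 0.333  0.223  0.916]
 [ 0.173  0.941 -0.292]
 [-0.927  0.256  0.274]]
tool-frame force [-18.2   0.2  -4.6] mouth above tip mm -35.9 lateral mm [-0.4 -0.6]
```

View pics/z_scene.png

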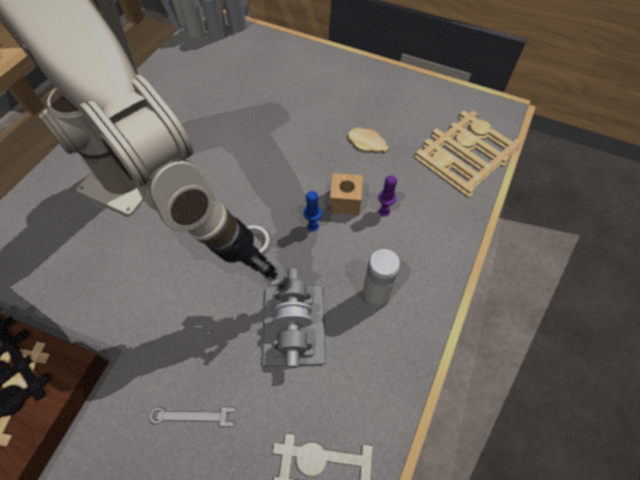

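The hold was steady for 0.4 s. The holder at (347,190) is empty and the bystanders have not moved. The gun sits on the nipple near (283,280). I'll hand the job in.

```bash
python3 -c "
from cell import ctrl; print(ctrl.job_done())"
```

```text
the job is handed in; nothing more can be done
None
```

I took the steel grease gun out of its holder and pressed its coupler onto the tilted nipple. Then I pushed the barrel in along the nipple's axis and handed the job in at 12.9 s, still gripping and holding the stroke in.

**Snap:** near home the axial force turned to about 4 N pulling the tool onto the nipple. About 7 mm further it read 12.8 N, in the pump spring's range. I took that as the coupler having snapped on; no image shows it directly.

**Stroke:** the force rose slowly to about 18 N and then jumped to 23 N within 1 mm, which I read as the end of the stroke. I backed off about 1.5 mm (about 1 mm short of where I put the stop), so the stroke should be about 15 of 16 mm in. That figure comes from force and position, not a direct measurement.

**Last checks:**
- The pose was unchanged over 0.4 s, with an axial push of 17.8 to 18.2 N.
- The barrel has not slipped in the fingers.
- In the last scene picture the spray can, tape roll, plywood cut-out and wrench are where they were.

**Small disagreements:**
- About 4.5 N of side load stayed on the gun.
- The top-view depth fit put the coupler 2 to 3 mm off the tool axis once it was seated (the scene view showed up to 2 mm). Before seating, both views agreed to within 1.5 mm, so some of this may be the nipple base being picked up in the fit.
- The final axial force is slightly above the 17 N expected at a 15 mm stroke. Friction or force-sensor bias could account for that.

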